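# Press the pigment pots shut, lightest colour first

### The job

Three pigment pots have been left with their lids raised. With closed fingertips, lightly press the soft button on top of each until its lid is fully down, the lightest colour first so that no dark pigment gets onto the light lids: white, then yellow, then blue. Do not grip, lift, tip or shove the pots, and leave the green pot, which is already shut, and the other things where they are.

Things in the scene. Friction and masses are not known exactly. Their poses are not given: they have to be found in the camera images.
- pot_white: loose pigment pot with a white lid, a white button and a white band round its grey body, 60 mm across, about 0.35 kg; origin at the centre of its underside, z up. Body 60 mm high; the lid stands raised, its top 77 mm above the table (71 mm when shut); on it a soft round button, 37 mm across and 18 mm high
- lid_white (a joint): travel of the white lid: 0 = raised, 0.006 m = fully down (shut); it starts at 0 to 0.001, slides down under about 3 N and stays where it is left
- top_white (a point): centre of the top of the soft white button, 95 mm above the table while the lid is raised (89 mm when shut and let go). The button is sprung: it gives about 1.5 mm at the 2 to 3 N that move the lid and up to 12 mm in all, 1.5 N per mm, so that 5 to 6 N on it shut the lid surely; over 20 N is too hard
- pot_yellow: loose pigment pot with a yellow lid, a yellow button and a yellow band round its grey body, 60 mm across, about 0.35 kg; origin at the centre of its underside, z up. Body 60 mm high; the lid stands raised, its top 77 mm above the table (71 mm when shut); on it a soft round button, 37 mm across and 18 mm high
- lid_yellow (a joint): travel of the yellow lid: 0 = raised, 0.006 m = fully down (shut); it starts at 0 to 0.001, slides down under about 3 N and stays where it is left
- top_yellow (a point): centre of the top of the soft yellow button, 95 mm above the table while the lid is raised (89 mm when shut and let go). The button is sprung: it gives about 1.5 mm at the 2 to 3 N that move the lid and up to 12 mm in all, 1.5 N per mm, so that 5 to 6 N on it shut the lid surely; over 20 N is too hard
- pot_blue: loose pigment pot with a blue lid, a blue button and a blue band round its grey body, 60 mm across, about 0.35 kg; origin at the centre of its underside, z up. Body 60 mm high; the lid stands raised, its top 77 mm above the table (71 mm when shut); on it a soft round button, 37 mm across and 18 mm high
- lid_blue (a joint): travel of the blue lid: 0 = raised, 0.006 m = fully down (shut); it starts at 0 to 0.001, slides down under about 3 N and stays where it is left
- top_blue (a point): centre of the top of the soft blue button, 95 mm above the table while the lid is raised (89 mm when shut and let go). The button is sprung: it gives about 1.5 mm at the 2 to 3 N that move the lid and up to 12 mm in all, 1.5 N per mm, so that 5 to 6 N on it shut the lid surely; over 20 N is too hard
- pot_green: the same kind of loose pot with green lid and band, already shut (89 mm to the top of its button, nothing moves), to be left alone; origin at the centre of its underside
- muller: loose glass muller with brown handle, 60 mm across, 104 mm high, a bystander beyond the pots; origin at the centre of its underside
- jar: loose black pigment jar with grey screw lid, 44 mm across, 68 mm high, a bystander; origin at the centre of its underside
- jar_far: another such black jar, 44 mm across, 66 mm high, farther from the robot, a bystander; origin at the centre of its underside
- eraser: loose pale eraser, 22 x 50 x 13 mm, a bystander; origin at the centre of its underside
- tape_roll: loose roll of tape lying flat, 104 mm across, 25 mm high, a bystander near the table's front edge; origin at the centre of its underside

How it is judged:
By the outcome, as a careful person would: the job done as asked, in the order asked, and still so for the second after the job is handed in, with the robot touching nothing.
It also fails if it takes over 45 s, if anything falls off the work surface, if the arm or the gripper's body presses on something with over 40 N, if the wrist force passes 120 N, or if a joint passes its speed limit or range.

### The arm

A 6-joint arm with a two-finger parallel gripper is mounted at the origin on a cart in front of the work surface, level with it; the furniture and walls round the work are solid. World frame = base frame: x ahead of the robot, y to its left, z up, the work surface at z = 0. Lengths are in m, angles in rad, forces in N, time in s.
With the tool pointing down it reaches from about 0.3 to 0.875 m from the base axis. Payload 6.4 kg.
Tool frame: the origin (TCP) lies between the finger pads; the fingertips stand 19 mm ahead of it and the grasp point (between the pads) is the TCP; z points along the fingers, y is the direction in which the jaws open and shut (so a half turn about z gives the same grasp; the last joint's range is limited). The gripper opens to 85 mm and grips with 20 to 120 N. Pads are 22 mm wide; open, the fingers measure 114 mm over their backs; the gripper's body (76 mm by 85 mm) begins 54 mm behind the grasp point. The pads swing forward as they close: fully open they stand 13 mm farther back than shut.
Start: joints at [-1.549, 0.181, 1.607, -0, 1.354, -0.206], TCP at [0.13, -0.56, 0.25] pointing down, gripper open.
Joint ranges: [-2.99, 2.99], [-0.89, 2.07], [0.3, 2.58], [-1.14, 4.28], [0, 2.63], [-3.12, 3.12]. Speed limits (rad/s): [2.57, 2.57, 3.01, 3.14, 3.14, 3.14].

### API

Orientations are given as a unit quaternion [w, x, y, z].
In Python, from bench import * gives the robot as it stands.
- The arm moves only by the tool apply_moves, never from a script. Its argument "moves" is a list that holds one entry, the list of rows, each a list of 7 numbers: the shift along the tool's x, y, z in cm, then the turn, a rotation vector about the tool's x, y, z in rad, then the opening, from 0 (shut) to 1 (fully open). A call has 1 to 8 rows; each row is the pose to reach, as a shift and turn from the pose commanded when the call began, along the tool's axes at that moment; what a row does not reach only later rows make up. A row lasts 1/10 s, in which the tool goes at most 50 mm and 8.59 degrees, less where a joint would pass 70% of its speed; a pose out of reach is approached as far as the arm can. A call with a gripper value outside its range is refused whole. The fingers move at their own pace and stop on an object; the grip force is fixed at half the most. Time passes only in rows, so rows that repeat a pose let the fingers close. It gives the time, the measured TCP pose, the force and the opening at its end, in the units of the state.
- get_obs(): the state, without advancing time (a new reading comes with each control period).
- camera(name): name is "scene" or "top" or "wrist"; returns the picture (400x640x3 uint8, red, green, blue); there is no depth.
- get_calibration(name): a dict with "vertical_fov" (degrees; the focal length in pixels is half the picture's height over the tangent of half this angle, whatever the lens; pixels are square), "cx", "cy" (the principal point, pixels), "R" (3x3) and "t" (3): a world point X has camera coordinates R X + t. Camera axes: x right, y down, z forward; pixel columns grow to the right and rows downward; lengths in m; the calibration is good to about 2 mm. The wrist camera is an equidistant fisheye: a pixel r from the principal point sees the ray r / f radians off the axis. A picture is of the moment at which its call begins: read the wrist's pose just before it. get_calibration takes no time and is no camera call; for the wrist camera it gives the pose at the moment of the call.
- hand_in(): hands the job in, once; it reports no verdict.
The state is a dict: "time_s": time; "q": joint angles; "dq": joint speeds; "joint_efforts": joint torques, N m; "eef_pos": TCP position; "eef_rot": TCP orientation; "wrist_force": force on the tool from outside, world axes, zero at the start; "torque": the same for the moment, N m; "opening": opening from 0.0 (shut) to 1.0 (fully open).
Only numpy, scipy, OpenCV 4.12 (cv2) and the standard library are available. Lean on these libraries where they do the work, as an engineer would, in place of code of your own. Each camera call takes 0.05 s, during which the arm holds its last target. There are 200 camera calls.

## Working session

There is one attempt and no reset: what is moved stays moved. The work goes in short steps, Python scripts to look and compute and a tool call to move; the robot and the scene stay as the last step left them, time stands still between calls to the robot, and variables do not carry over. Pictures are saved under pics/ and viewed, about 8 in all and at most 12, crops included, and the job is handed in when it is done.

Besides the shell and the picture viewer there is one more tool, called after "Request:" by a JSON object that holds its "api" and its "payload", one argument or row to a line. apply_moves: Moves the arm, as the interface text tells. Its arguments: {"type":"object","properties":{"moves":{"type":"array","items":{"type":"array","items":{"type":"array","items":{"type":"number"}}}}},"required":["moves"]}

```bash
mkdir -p pics; python3 - <<'E'
from bench import *
import cv2,numpy as np
o=get_obs();print({k:np.round(v,3) for k,v in o.items()})
for n in("scene","top"):
    c=get_calibration(n);print(n,c)
    im=camera(n);cv2.imwrite(f"pics/{n}0.png",im[:,:,::-1])
E
```

```text
{'time_s': np.float64(0.0), 'q': array([-1.549,  0.182,  1.608, -0.   ,  1.354, -0.206]), 'dq': array([-0.002,  0.001, -0.001,  0.   , -0.001,  0.   ]), 'joint_efforts': array([ 1.0000e-03, -4.4487e+01, -3.5134e+01, -0.0000e+00,  9.0000e-03,
       -0.0000e+00]), 'eef_pos': array([ 0.13 , -0.56 ,  0.249]), 'eef_rot': array([-0.001,  0.994,  0.114,  0.   ]), 'wrist_force': array([-0.571, -1.005, -0.59 ]), 'torque': array([-0.06 , -0.04 ,  0.007]), 'opening': np.float64(1.004)}
scene {'vertical_fov': 49.68598287313786, 'cx': 317.9578715700268, 'cy': 196.56933405422384, 'R': array([[-5.47853063e-01, -8.36574161e-01, -8.33824392e-04],
       [-4.07401458e-01,  2.67668062e-01, -8.73142520e-01],
       [ 7.30671659e-01, -4.78014103e-01, -4.87464300e-01]]), 't': array([0.58781064, 0.17885967, 0.69615643])}
top {'vertical_fov': 45.95986043241268, 'cx': 316.80784710748827, 'cy': 197.35573776676628, 'R': array([[ 1.93781108e-03, -9.99867586e-01, -1.61572310e-02],
       [-9.96900922e-01, -6.60891577e-04, -7.86645673e-02],
       [ 7.86434728e-02,  1.62595956e-02, -9.96770199e-01]]), 't': array([0.34181754, 0.52523197, 0.92933596])}
```

View pics/top0.png

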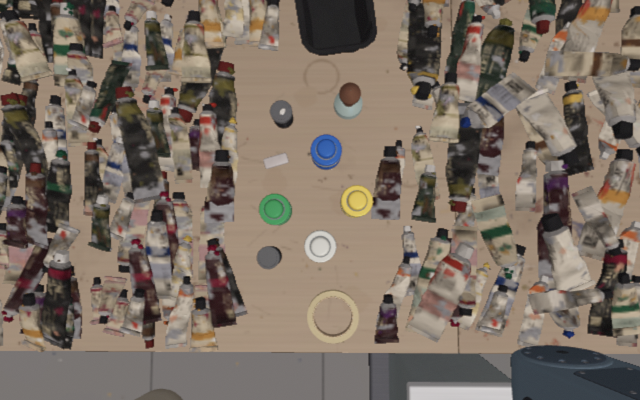

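View pics/scene0.png

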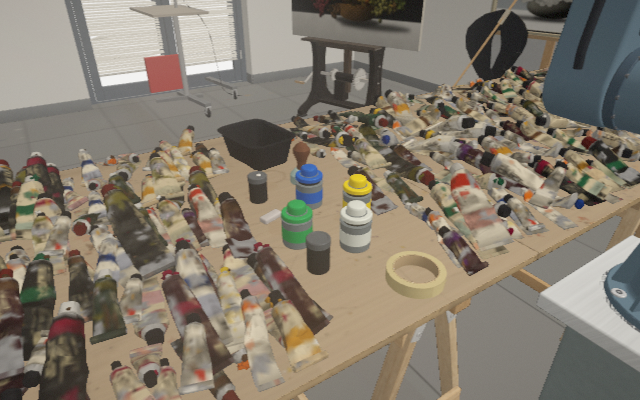

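The pots are clear in the top view: white (320,247), yellow (357,201), blue (326,150), green (275,209). In the scene view the buttons are at about white (356,209), yellow (357,182) and blue (309,171). Next I measure the button centres in both views.

```bash
cat > h.py <<'E'
import numpy as np,cv2
def ray(c,u,v):
    f=200/np.tan(np.radians(c["vertical_fov"])/2)
    R=np.array(c["R"]);t=np.array(c["t"])
    return -R.T@t, R.T@np.array([(u-c["cx"])/f,(v-c["cy"])/f,1])
def onz(c,u,v,z):
    o,d=ray(c,u,v);return o+d*(z-o[2])/d[2]
def pix(c,X):
    f=200/np.tan(np.radians(c["vertical_fov"])/2)
    p=np.array(c["R"])@X+c["t"];return p[:2]/p[2]*f+[c["cx"],c["cy"]]
E
python3 - <<'E'
from bench import *
from h import *
T=cv2.imread("pics/top0.png");S=cv2.imread("pics/scene0.png");c=get_calibration("top");cs=get_calibration("scene")
for n,(u,v) in dict(white=(320,247),yellow=(357,201),blue=(326,150),green=(275,209)).items():
    x0,y0=u-24,v-24
    g=cv2.resize(T[y0:v+24,x0:u+24],None,fx=8,fy=8,interpolation=cv2.INTER_CUBIC).max(2) if n!="blue" else cv2.resize(T[y0:v+24,x0:u+24],None,fx=8,fy=8,interpolation=cv2.INTER_CUBIC)[:,:,0]
    g=cv2.GaussianBlur(g,(9,9),0)
    for lo,hi in((60,100),(115,155)):
        C=cv2.HoughCircles(g,cv2.HOUGH_GRADIENT,1,400,param1=60,param2=10,minRadius=lo,maxRadius=hi)
        if C is None: print(n,"none");continue
        a,b,r=C[0,0];uu,vv=x0+(a-3.5)/8,y0+(b-3.5)/8
        z=.095 if lo==60 else .077
        if n=="green":z-=.006
        P=onz(c,uu,vv,z);print(n,lo,round(uu,1),round(vv,1),"r px",r/8,P.round(4),"rad mm",r/8*1000*(c["R"]@P+c["t"])[2]/(200/np.tan(np.radians(c["vertical_fov"])/2)),"scene",pix(cs,P).round(1))
a=cv2.resize(T[120:280,245:385],None,fx=3.5,fy=3.5,interpolation=2);b=cv2.resize(S[150:270,270:390],None,fx=2.5,fy=2.5,interpolation=2)
b=cv2.copyMakeBorder(b,0,560-b.shape[0],0,0,0);cv2.imwrite("pics/crop.png",np.hstack([a,b])[:, :800])
E
```

```text
white 60 319.5 246.0 r px 10.8 [0.4287 0.3362 0.095 ] rad mm 20.01002663049116 scene [356.5 202.6]
white 115 321.8 249.5 r px 14.625 [0.4217 0.3321 0.077 ] rad mm 27.634146511454343 scene [360.1 211.9]
yellow 60 356.8 200.4 r px 10.6625 [0.5135 0.2668 0.095 ] rad mm 19.88056564404617 scene [358.  176.4]
yellow 115 356.6 200.2 r px 15.7875 [0.5151 0.2658 0.077 ] rad mm 30.040402488098948 scene [357.5 183.7]
blue none
blue none
green 60 279.9 213.1 r px 10.9875 [0.4899 0.4108 0.089 ] rad mm 20.636986738559077 scene [305.1 202.7]
green 115 272.9 211.2 r px 18.8875 [0.4943 0.4259 0.071 ] rad mm 36.21720405568289 scene [297.2 212.1]
```

View pics/crop.png

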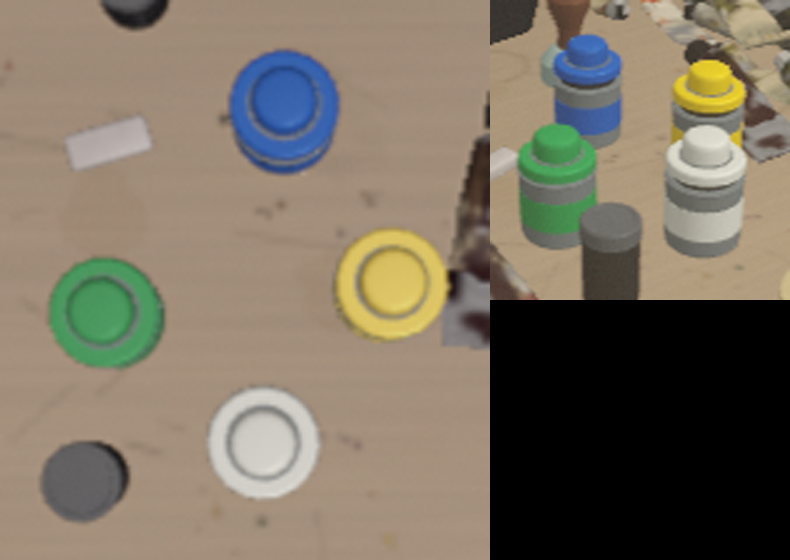

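White button is at about (320.1,246.3), yellow (357.2,200.6), blue (326.1,148.3) in the full top image. The scene view agrees within about 3 px. Next I work out positions and shifts in tool axes.

```bash
python3 - <<'E'
from bench import *
from h import *
from scipy.spatial.transform import Rotation as Ro
c=get_calibration("top")
for n,u,v,z in(("white",319.8,246.2,.095),("yellow",357,200.6,.095),("blue",326.1,148.3,.095),("green",274.2,208.5,.089),("muller",350,92,.1),("jar",269,256,.068)): print(n,onz(c,u,v,z).round(4))
o=get_obs();w,x,y,z=o["eef_rot"];R=Ro.from_quat([x,y,z,w]).as_matrix();print(R.round(3))
p=o["eef_pos"]
for g in([.40,-.22,.25],[.428,.02,.25],[.40,.30,.25],[.428,.336,.25]): print(g,(R.T@(g-p)*100).round(2))
E
```

```text
white [0.4284 0.3356 0.095 ]
yellow [0.5131 0.2664 0.095 ]
blue [0.6118 0.324  0.095 ]
green [0.4985 0.4215 0.089 ]
muller [0.7184 0.2789 0.1   ]
jar [0.4089 0.4329 0.068 ]
[[ 0.974  0.226 -0.   ]
 [ 0.226 -0.974  0.002]
 [ 0.    -0.002 -1.   ]]
[0.4, -0.22, 0.25] [ 33.99 -26.99   0.  ]
[0.428, 0.02, 0.25] [ 4.213e+01 -4.974e+01  4.000e-02]
[0.4, 0.3, 0.25] [ 45.73 -77.64   0.08]
[0.428, 0.336, 0.25] [ 49.27 -80.52   0.09]
```

Request:
{"api": "apply_moves", "payload": {
  "moves": [
    [[4, -3, 0, 0, 0, 0, 0], [8, -6, 0, 0, 0, 0, 0], [12, -9.5, 0, 0, 0, 0, 0], [16, -13, 0, 0, 0, 0, 0], [20, -16, 0, 0, 0, 0, 0], [24, -19, 0, 0, 0, 0, 0], [27, -22, 0, 0, 0, 0, 0], [30, -25, 0, 0, 0, 0, 0]]
  ]
}}

```text
time_s: 0.9
eef_pos: [0.3664, -0.2466, 0.2501]
eef_rot: [-0.0, 0.993, 0.114, 0.0]
wrist_force: [1.0, 0.3, -0.2]
opening: 0.003
```

Request:
{"api": "apply_moves", "payload": {
  "moves": [
    [[2, -3.5, 0, 0, 0, 0, 0], [4, -8, 0, 0, 0, 0, 0], [6, -12.5, 0, 0, 0, 0, 0], [8, -17, 0, 0, 0, 0, 0], [10, -21, 0, 0, 0, 0, 0], [12, -25, 0, 0, 0, 0, 0], [13, -29, 0, 0, 0, 0, 0], [14, -33, 0, 0, 0, 0, 0]]
  ]
}}

```text
time_s: 1.7
eef_pos: [0.4271, 0.1061, 0.2501]
eef_rot: [-0.0, 0.994, 0.114, -0.0]
wrist_force: [1.1, 0.6, 0.4]
opening: -0.006
```

Request:
{"api": "apply_moves", "payload": {
  "moves": [
    [[1, -4, 0, 0, 0, 0, 0], [2, -8, 0, 0, 0, 0, 0], [3, -12, 0, 0, 0, 0, 0], [4, -16, 0, 0, 0, 0, 0], [4.5, -19, 0, 0, 0, 0, 0], [5, -20, 0, 0, 0, 0, 0], [5, -20, 0, 0, 0, 0, 0]]
  ]
}}

```text
time_s: 2.4
eef_pos: [0.4308, 0.3112, 0.2498]
eef_rot: [0.0, 0.993, 0.115, -0.0]
wrist_force: [-0.8, -0.1, 0.9]
opening: -0.001
```

```bash
cat >> h.py <<'E'
def wray(c,u,v):
    f=200/np.tan(np.radians(c["vertical_fov"])/2);d=np.array([u-c["cx"],v-c["cy"]]);r=np.hypot(*d)
    th=r/f;l=np.array([*(d/r*np.sin(th)),np.cos(th)]);R=np.array(c["R"]);return -R.T@c["t"],R.T@l
def wonz(c,u,v,z):
    o,d=wray(c,u,v);return o+d*(z-o[2])/d[2]
def wpix(c,X):
    f=200/np.tan(np.radians(c["vertical_fov"])/2);p=np.array(c["R"])@X+c["t"];s=np.hypot(p[0],p[1])
    return p[:2]/s*np.arctan2(s,p[2])*f+[c["cx"],c["cy"]]
E
python3 - <<'E'
from bench import *
from h import *
import pickle
o=get_obs();c=get_calibration("wrist");im=camera("wrist");cv2.imwrite("pics/w1.png",im[:,:,::-1]);pickle.dump(c,open("w1.pkl","wb"))
print(o["eef_pos"],o["wrist_force"],o["q"],o["time_s"])
for X in([.4284,.3356,.095],[.5131,.2664,.095],[.6118,.324,.095]): print(wpix(c,np.array(X)))
E
```

```text
[0.43083926 0.31118961 0.24979684] [-0.77429021 -0.14975948  0.92980889] [ 4.02121887e-01  8.44616384e-02  1.71591574e+00 -1.76423748e-04
  1.34203943e+00  1.74295664e+00] 2.4
[295.94261883 189.45336869]
[391.16762532 118.34736162]
[354.11694622   0.88638307]
```

View pics/w1.png

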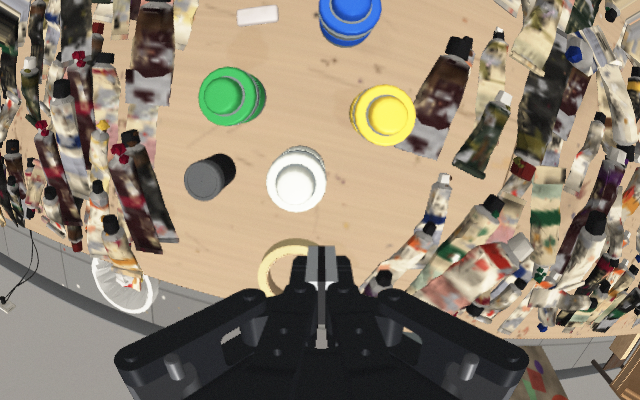

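Wrist view: white button top at about (294,185), yellow (390,115), blue (350,4). My predictions were (296,189), (391,118) and (354,1), so they agree to a few mm.

```bash
python3 - <<'E'
from h import *
import pickle
c=pickle.load(open("w1.pkl","rb"));im=cv2.imread("pics/w1.png")
for n,(u,v) in dict(white=(294,185),yellow=(390,115),blue=(349,6)).items():
    print(n,wonz(c,u,v,.095).round(4))
    h=cv2.cvtColor(im,cv2.COLOR_BGR2HSV)
    x0,y0=u-20,max(v-20,0);g=cv2.GaussianBlur(cv2.resize(im[y0:v+20,x0:u+20],None,fx=8,fy=8,interpolation=2).max(2),(9,9),0)
    C=cv2.HoughCircles(g,cv2.HOUGH_GRADIENT,1,400,param1=50,param2=8,minRadius=120,maxRadius=180)
    if C is not None:a,b,r=C[0,0];print(x0+a/8,y0+b/8,r/8,wonz(c,x0+a/8,y0+b/8,.095))
E
```

```text
white [0.4322 0.3382 0.095 ]
295.5625 184.3125 20.3875 [0.43314318 0.33696031 0.095     ]
yellow [0.5158 0.2682 0.095 ]
386.0625 115.1875 20.3375 [0.51463032 0.27169563 0.095     ]
blue [0.6055 0.3273 0.095 ]
351.0625 2.6875 21.2625 [0.60925617 0.32625111 0.095     ]
```

Request:
{"api": "apply_moves", "payload": {
  "moves": [
    [[0.6, -2.5, 1, 0, 0, 0, 0], [0.6, -2.5, 4, 0, 0, 0, 0], [0.6, -2.5, 7, 0, 0, 0, 0], [0.6, -2.5, 10, 0, 0, 0, 0], [0.6, -2.5, 12, 0, 0, 0, 0], [0.6, -2.5, 12.5, 0, 0, 0, 0], [0.6, -2.5, 12.5, 0, 0, 0, 0], [0.6, -2.5, 12.5, 0, 0, 0, 0]]
  ]
}}

```text
time_s: 3.25
eef_pos: [0.4323, 0.3358, 0.1266]
eef_rot: [-0.0, 0.994, 0.113, 0.001]
wrist_force: [0.2, 0.2, 0.2]
opening: -0.002
```

```bash
python3 - <<'E'
from bench import *
import cv2
print(get_obs())
cv2.imwrite("pics/w2.png",cv2.resize(camera("wrist")[120:360,180:460,::-1],None,fx=2,fy=2))
E
```

```text
{'time_s': 3.25, 'q': array([ 4.43522207e-01,  2.64303335e-01,  1.77794863e+00, -1.76107577e-04,
        1.09740710e+00,  1.78752656e+00]), 'dq': array([ 0.00881083, -0.00852875, -0.0101547 ,  0.00210168, -0.00271093,
        0.00056409]), 'joint_efforts': array([-1.04210631e-01, -4.30202079e+01, -2.96246803e+01, -9.26499080e-03,
        3.16194969e-02, -5.26210250e-03]), 'eef_pos': array([0.43233866, 0.33576651, 0.12663384]), 'eef_rot': array([-2.39223301e-04,  9.93572560e-01,  1.13192880e-01,  9.40006258e-04]), 'wrist_force': array([0.16770066, 0.19854248, 0.15550923]), 'torque': array([ 0.02087687,  0.00658941, -0.00134008]), 'opening': -0.001522633256850939}
```

View pics/w2.png

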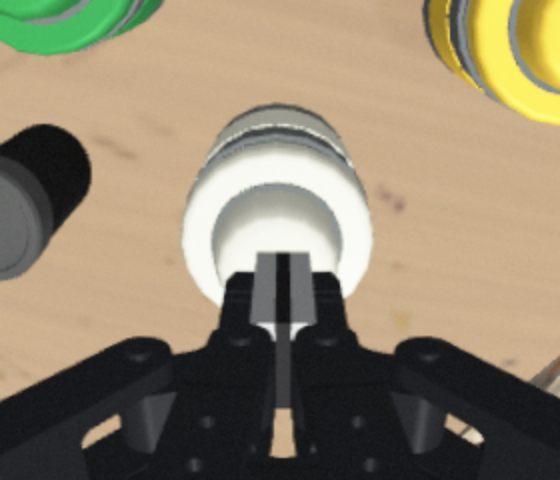

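Fingertips are over the white button and centred sideways within 1–2 mm. Pressing gently.

Request:
{"api": "apply_moves", "payload": {
  "moves": [
    [[0, 0, 0.5, 0, 0, 0, 0], [0, 0, 0.8, 0, 0, 0, 0], [0, 0, 1.0, 0, 0, 0, 0], [0, 0, 1.2, 0, 0, 0, 0], [0, 0, 1.4, 0, 0, 0, 0], [0, 0, 1.5, 0, 0, 0, 0], [0, 0, 1.5, 0, 0, 0, 0]]
  ]
}}

```text
time_s: 4.0
eef_pos: [0.4313, 0.3361, 0.1103]
eef_rot: [-0.0, 0.994, 0.114, -0.0]
wrist_force: [-0.8, -0.3, 1.9]
opening: 0.0
```

Request:
{"api": "apply_moves", "payload": {
  "moves": [
    [[0, 0, 0.2, 0, 0, 0, 0], [0, 0, 0.3, 0, 0, 0, 0], [0, 0, 0.3, 0, 0, 0, 0]]
  ]
}}

```text
time_s: 4.3
eef_pos: [0.4312, 0.3361, 0.1072]
eef_rot: [-0.0, 0.994, 0.114, -0.0]
wrist_force: [-0.4, 0.2, 2.5]
opening: -0.0
```

Request:
{"api": "apply_moves", "payload": {
  "moves": [
    [[0, 0, 0.15, 0, 0, 0, 0], [0, 0, 0.3, 0, 0, 0, 0], [0, 0, 0.3, 0, 0, 0, 0]]
  ]
}}

```text
time_s: 4.6
eef_pos: [0.4313, 0.3361, 0.1044]
eef_rot: [-0.0, 0.994, 0.114, 0.0]
wrist_force: [-2.2, -0.9, 5.2]
opening: 0.002
```

Request:
{"api": "apply_moves", "payload": {
  "moves": [
    [[0, 0, 0.1, 0, 0, 0, 0], [0, 0, 0.15, 0, 0, 0, 0], [0, 0, 0.15, 0, 0, 0, 0]]
  ]
}}

```text
time_s: 4.9
eef_pos: [0.4314, 0.3362, 0.1032]
eef_rot: [-0.0, 0.994, 0.114, 0.0]
wrist_force: [-2.3, -0.9, 7.9]
opening: 0.001
```

Force rises with the button's spring rate at tip height 84 mm (7.9 N against 7.2 N expected on a shut lid), so white is shut. Lifting and moving to yellow.

Request:
{"api": "apply_moves", "payload": {
  "moves": [
    [[0, 0, -1, 0, 0, 0, 0], [0, 0, -3, 0, 0, 0, 0], [0, 0, -5, 0, 0, 0, 0], [2, 2.5, -6, 0, 0, 0, 0], [4.5, 5.5, -6, 0, 0, 0, 0], [6.5, 8.5, -6, 0, 0, 0, 0], [6.5, 8.5, -6, 0, 0, 0, 0], [6.5, 8.5, -6, 0, 0, 0, 0]]
  ]
}}

```text
time_s: 5.7
eef_pos: [0.514, 0.2673, 0.1627]
eef_rot: [-0.0, 0.994, 0.113, -0.0]
wrist_force: [-1.3, -0.4, -0.2]
opening: -0.001
```

```bash
python3 - <<'E'
from bench import *
from h import *
import cv2
o=get_obs();print(o["eef_pos"],o["wrist_force"])
c=get_calibration("wrist");p=wpix(c,np.array([.5145,.268,.095]));print(p, wpix(c,np.array([.6095,.3255,.095])))
import pickle;pickle.dump(c,open("w3.pkl","wb"))
cv2.imwrite("pics/w3.png",cv2.resize(camera("wrist")[:300,160:480,::-1],None,fx=2,fy=2))
E
```

```text
[0.51395354 0.26731589 0.16266266] [-1.34920871 -0.39077782 -0.20708705]
[321.59420844 226.4796529 ] [264.43843874  63.38510281]
```

View pics/w3.png

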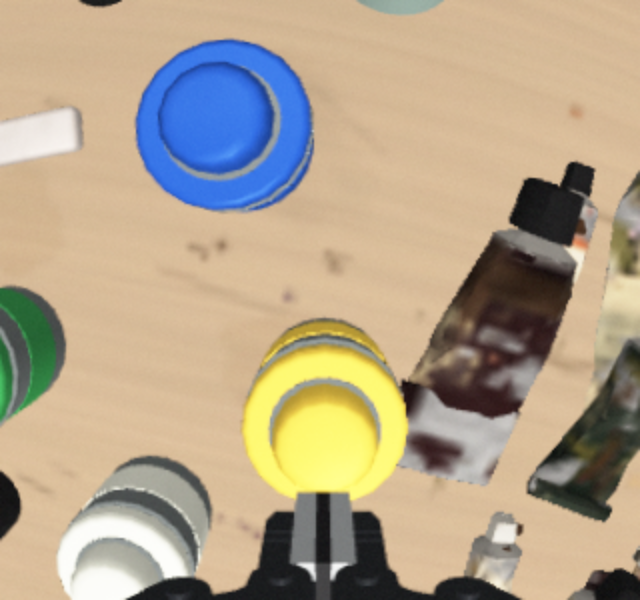

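Yellow button centre is at about (322.5,219) and blue at about (268,58.5), each a few px farther out than predicted.

```bash
python3 - <<'E'
from h import *
import pickle
c=pickle.load(open("w3.pkl","rb"))
for z in(.095,.09): print(wonz(c,322.5,219,z),wonz(c,268,58.5,z))
E
```

```text
[0.51978545 0.26860082 0.095     ] [0.61292243 0.32401298 0.095     ]
[0.5179993  0.26817484 0.09      ] [0.61357285 0.32503665 0.09      ]
```

Request:
{"api": "apply_moves", "payload": {
  "moves": [
    [[0.3, 0, 2, 0, 0, 0, 0], [0.3, 0, 3.5, 0, 0, 0, 0], [0.3, 0, 4.3, 0, 0, 0, 0], [0.3, 0, 4.7, 0, 0, 0, 0], [0.3, 0, 5, 0, 0, 0, 0], [0.3, 0, 5.3, 0, 0, 0, 0], [0.3, 0, 5.5, 0, 0, 0, 0], [0.3, 0, 5.5, 0, 0, 0, 0]]
  ]
}}

```text
time_s: 6.55
eef_pos: [0.5167, 0.2688, 0.108]
eef_rot: [-0.0, 0.994, 0.114, 0.0]
wrist_force: [-1.6, 1.3, 2.4]
opening: 0.001
```

Request:
{"api": "apply_moves", "payload": {
  "moves": [
    [[0, 0, 0.2, 0, 0, 0, 0], [0, 0, 0.4, 0, 0, 0, 0], [0, 0, 0.5, 0, 0, 0, 0], [0, 0, 0.5, 0, 0, 0, 0]]
  ]
}}

```text
time_s: 6.95
eef_pos: [0.5168, 0.2688, 0.1033]
eef_rot: [-0.0, 0.994, 0.114, 0.0]
wrist_force: [-3.8, 0.8, 6.7]
opening: 0.003
```

Yellow gives 6.7 N at the same depth, so it is shut. On to blue.

Request:
{"api": "apply_moves", "payload": {
  "moves": [
    [[0, 0, -1, 0, 0, 0, 0], [0, 0, -3, 0, 0, 0, 0], [0, 0, -5, 0, 0, 0, 0], [3, -1, -6, 0, 0, 0, 0], [6.5, -2, -6, 0, 0, 0, 0], [10, -3, -6, 0, 0, 0, 0], [10.5, -3.3, -6, 0, 0, 0, 0], [10.5, -3.3, -6, 0, 0, 0, 0]]
  ]
}}

```text
time_s: 7.75
eef_pos: [0.6119, 0.3245, 0.1622]
eef_rot: [0.0, 0.994, 0.114, -0.0]
wrist_force: [0.4, -0.4, 0.2]
opening: -0.001
```

```bash
python3 - <<'E'
from bench import *
from h import *
o=get_obs();print(o["eef_pos"],o["wrist_force"])
c=get_calibration("wrist")
im=camera("wrist");cv2.imwrite("pics/w4.png",cv2.resize(im[:300,160:480,::-1],None,fx=2,fy=2))
print(wpix(c,np.array([.612,.3245,.095])))
for v in(214,219,224):print(wonz(c,322,v,.095))
E
```

```text
[0.6118841  0.32453933 0.16223328] [ 0.36109038 -0.44335727  0.24769827]
[322.50484385 227.57235124]
[0.62120547 0.32697797 0.095     ]
[0.61782156 0.32619335 0.095     ]
[0.61439733 0.32539926 0.095     ]
```

View pics/w4.png

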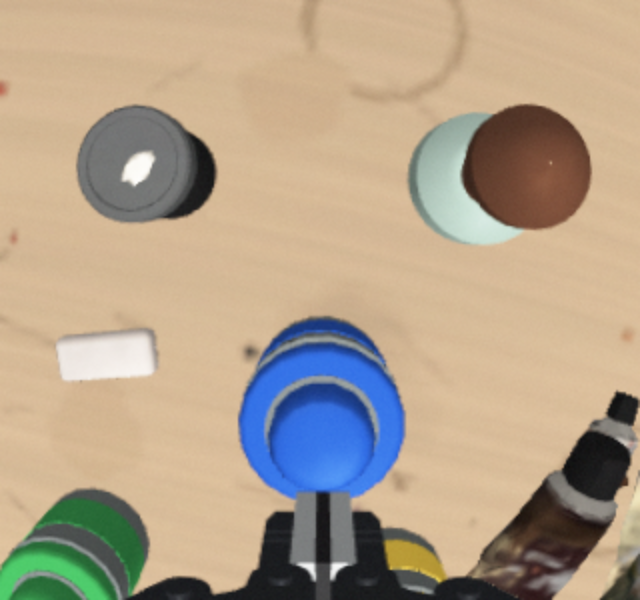

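Blue sits under the fingers as yellow did: button centre about (321,219), sideways aligned. I use the same small forward shift.

Request:
{"api": "apply_moves", "payload": {
  "moves": [
    [[0.2, 0, 2, 0, 0, 0, 0], [0.2, 0, 3.5, 0, 0, 0, 0], [0.2, 0, 4.3, 0, 0, 0, 0], [0.2, 0, 4.7, 0, 0, 0, 0], [0.2, 0, 5, 0, 0, 0, 0], [0.2, 0, 5.3, 0, 0, 0, 0], [0.2, 0, 5.5, 0, 0, 0, 0], [0.2, 0, 5.5, 0, 0, 0, 0]]
  ]
}}

```text
time_s: 8.6
eef_pos: [0.6135, 0.3249, 0.108]
eef_rot: [0.0, 0.994, 0.114, 0.0]
wrist_force: [-2.3, -1.5, 3.0]
opening: -0.001
```

Request:
{"api": "apply_moves", "payload": {
  "moves": [
    [[0, 0, 0.2, 0, 0, 0, 0], [0, 0, 0.4, 0, 0, 0, 0], [0, 0, 0.5, 0, 0, 0, 0], [0, 0, 0.5, 0, 0, 0, 0]]
  ]
}}

```text
time_s: 9.0
eef_pos: [0.6136, 0.325, 0.1034]
eef_rot: [0.0, 0.994, 0.114, 0.0]
wrist_force: [-3.2, -1.5, 7.5]
opening: 0.002
```

Request:
{"api": "apply_moves", "payload": {
  "moves": [
    [[0, 0, -1, 0, 0, 0, 0], [0, 0, -3, 0, 0, 0, 0], [0, 0, -6, 0, 0, 0, 0], [0, 0, -10, 0, 0, 0, 0], [0, 0, -14, 0, 0, 0, 0], [0, 4, -15, 0, 0, 0, 0], [0, 8, -15, 0, 0, 0, 0], [0, 12, -15, 0, 0, 0, 0]]
  ]
}}

```text
time_s: 9.8
eef_pos: [0.6413, 0.2073, 0.2541]
eef_rot: [-0.0, 0.993, 0.114, 0.001]
wrist_force: [0.9, 0.2, -0.9]
opening: 0.001
```

Request:
{"api": "apply_moves", "payload": {
  "moves": [
    [[-1, 4.5, 0, 0, 0, 0, 0], [-2, 9, 0, 0, 0, 0, 0], [-3, 13.5, 0, 0, 0, 0, 0], [-4, 18, 0, 0, 0, 0, 0], [-5, 22, 0, 0, 0, 0, 0], [-6, 25, 0, 0, 0, 0, 0], [-6, 25, 0, 0, 0, 0, 0], [-6, 25, 0, 0, 0, 0, 0]]
  ]
}}

```text
time_s: 10.6
eef_pos: [0.6387, -0.0498, 0.253]
eef_rot: [-0.0, 0.994, 0.113, 0.0]
wrist_force: [-0.0, -0.1, -1.0]
opening: 0.0
```

```bash
python3 - <<'E'
from bench import *
import cv2,numpy as np
T=camera("top")[...,::-1];S=camera("scene")[...,::-1];cv2.imwrite("pics/top1.png",T);cv2.imwrite("pics/scene1.png",S)
S0=cv2.imread("pics/scene0.png");T0=cv2.imread("pics/top0.png")
f=lambda a,k:cv2.resize(a,None,fx=k,fy=k,interpolation=2)
cv2.imwrite("pics/cmp.png",np.vstack([np.hstack([f(S0[150:270,270:390],2.5),f(S[150:270,270:390],2.5)]),np.hstack([f(T0[90:290,240:390],1.5),f(T[90:290,240:390],1.5),np.zeros((300,150,3),np.uint8)])]))
E
```

```text
(no output)
```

View pics/cmp.png

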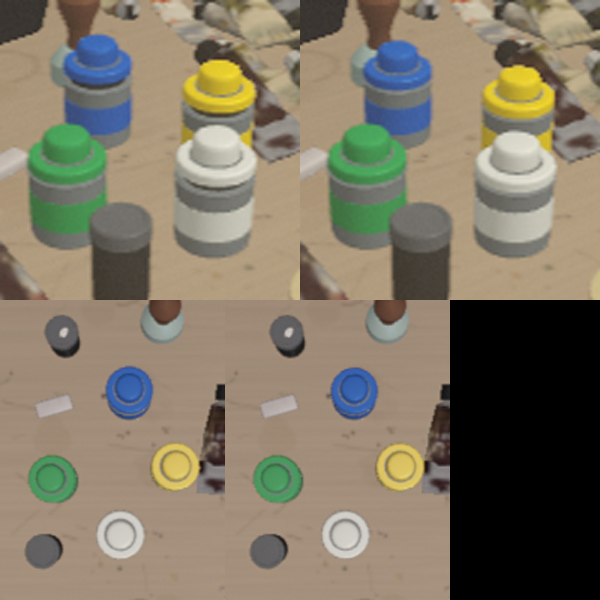

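Before and after: the white, yellow and blue lids each dropped about 6 crop px (about 6 mm). Pot bodies, the green pot and the bystanders in the crops have not moved, and the arm is clear.

```bash
python3 -c "
from bench import *
print(hand_in())"
```

```text
the job is handed in; nothing more can be done
None
```

I pressed the white, yellow and blue lids down in that order with closed fingertips, then moved the arm clear and handed in at about 10.7 s of the 45 s allowed.

- **Force:** the final vertical readings were 7.9 N on white, 6.7 N on yellow and 7.5 N on blue. These match the button spring on a shut lid (about 7 N at that depth). They are a little above the suggested 5–6 N but well under the 20 N limit.
- **Sideways force:** up to about 4 N sideways showed while pressing, partly sensor noise. None of the pots moved visibly.
- **Pictures:** scene views before and after show all three lids about 6 mm lower. In the cropped views, the pots, green pot, jars, eraser and muller stand where they were. I did not check the tape roll in the last pictures, but the arm stayed well above it.
- **Disagreement:** the camera views differed by up to about 7 mm on the button centres. I used values in between, and all three presses worked.

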